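# Line up the gift goods by height on the display plank

## Robot

A 7-joint arm with a two-finger parallel gripper is mounted at the origin on a cart in front of the work surface, level with it; the furniture and walls round the work are solid. World frame = base frame: x ahead of the robot, y to its left, z up, the work surface at z = 0. Lengths are in m, angles in degrees, forces in N, time in s.
With the tool pointing down it reaches from about 0.4 to 0.75 m from the base axis. Payload 19.5 kg.
Tool frame: the origin (TCP) lies between the finger pads; the fingertips stand 8 mm ahead of it and the grasp point (between the pads) lies 11 mm behind it; z points along the fingers, y is the line along which they close (so a half turn about z gives the same grasp; the last joint's range is limited). The gripper opens to 85 mm and grips with 20 to 120 N. Pads are 22 mm wide; open, the fingers measure 114 mm over their backs; the gripper's body (76 mm by 85 mm) begins 54 mm behind the grasp point. The pads swing forward as they close: fully open they stand 13 mm farther back than shut.
Start: joints at [62.985, 40.479, -1.581, 85.061, 1.261, 54.483, -4.326], TCP at [0.24, -0.523, 0.239] pointing down, gripper open.
Joint ranges: [-155.06, 155.06], [-18.47, 123.98], [-90, 86.84], [0, 140.48], [-83.41, 263.41], [0, 116], [-161.91, 161.91]. Speed limits (degrees/s): [108.29, 108.29, 147.25, 147.25, 172.46, 172.46, 172.46].

## Interface

Orientations are given as a 3x3 rotation matrix whose columns are the frame's x, y, z axes.
In Python, from workcell import ctrl gives the robot as it stands. Calls block until the motion is done:
- ctrl.reach(position, orientation): joint-space move of the TCP to a pose.
- ctrl.move_linear(position, rotation=None, speed=0.15): straight line of the TCP; rotation=None keeps the orientation; speed is the mean speed in m/s.
- ctrl.goto_joints(angles): joint-space move.
- ctrl.command_gripper(opening): finger opening in m; the grip force is fixed at half the most; returns when the fingers have stopped.
- ctrl.sleep(seconds).
- ctrl.ik(position, orientation): joint angles nearest the present ones, or None.
- ctrl.read_state(): the state.
- ctrl.capture(name): name is "scene" or "top" or "wrist"; returns a dict with "img" (384x512x3 uint8, red, green, blue), "fx", "fy", "cx", "cy" (pixels), "extrinsics" (4x4, takes a point from camera to world coordinates); the wrist camera has in their place "hand_eye" (4x4, takes a point from camera to tool coordinates, whose origin is the TCP and whose axes are the flange's). Camera axes: x right, y up, looking along -z (the intrinsics and any distortion apply to the point x, -y, -z); pixel columns grow to the right and rows downward; lengths in m; the calibration is good to about 2 mm. A picture is of the moment at which its call begins: read the wrist's pose just before it. There is no depth.
A pose or a line that the arm cannot do raises ctrl.MotionError and nothing moves.
- ctrl.sign_off(): hands the job in; it is judged then, once.
The state is a dict: "time": time; "joint_positions": joint angles; "joint_velocities": joint speeds; "effort": joint torques, N m; "position": TCP position; "tcp_rot": TCP orientation; "wrist_force": force on the tool from outside, world axes, zero at the start; "torque": the same for the moment, N m; "gripper_width": finger opening in m; "gripper_force": force on a finger pad.
Only numpy, scipy, OpenCV 4.12 (cv2) and the standard library are available. Lean on these libraries where they do the work, as an engineer would, in place of code of your own. Each camera call takes 0.05 s, during which the arm holds its last target. There are 200 camera calls.

## Task

Set out the four gift goods on the display plank in order of height, one upright in the middle of each blue coaster: the lowest (the espresso cup) next to the service bell, then the tea carton, then the spice jar, and the tallest (the green flask) at the far end from the bell. The bell may stand at either end of the plank.

Things in the scene. Friction and masses are not known exactly. Their poses are not given: they have to be found in the camera images.
- cup: espresso cup, white with a diamond pattern, standing upright, 52 mm high, the lowest of the four goods, 0.11 kg. Bowl 60 mm across at the rim, tapering to a 42 mm foot, hollow. Origin on its underside, 12 mm from the bowl's axis toward the handle; z up; the handle points to -y and ends 42 mm from the origin. Best taken across the bowl along its x axis, through the bowl's axis, pads 25 to 50 mm up.
- cup_bowl (a point): point on the axis of the espresso cup's bowl, level with its underside; axes as the cup's. This is the point to centre on the coaster.
- tea: brown tea carton, square, 64 x 64 mm and 85 mm high, second lowest, 0.12 kg, solid, upright. Origin: centre of its underside; x and y square to its sides.
- jar: round spice jar with a black cap and a red and blue label, 41 mm diameter, 105 mm high, third in height, 0.11 kg, upright. Origin: centre of its underside.
- flask: round green flask with a light-wood lid, 54 mm diameter from foot to lid (straight wall), 142 mm high, the tallest, 0.25 kg, upright. Take it high, 20 to 35 mm below its top, so that the hand clears the lid. Origin: centre of its underside.
- coaster_a: round blue coaster, 80 mm diameter, 4 mm thick, fixed on the light-wood plank (14 mm thick); leftmost (seen from the robot) in the row of four, 90 mm from centre to centre. Origin: centre of its underside, on the plank's top (14 mm above the counter), so goods stand 4 mm above the origin.
- coaster_b: round blue coaster, 80 mm diameter, 4 mm thick, fixed on the light-wood plank (14 mm thick); second from the left in the row of four, 90 mm from centre to centre. Origin: centre of its underside, on the plank's top (14 mm above the counter), so goods stand 4 mm above the origin. Behind the row, from x = 0.60 m, y = -0.25 to 0.29, stands a wooden riser 200 mm high.
- coaster_c: round blue coaster, 80 mm diameter, 4 mm thick, fixed on the light-wood plank (14 mm thick); third from the left in the row of four, 90 mm from centre to centre. Origin: centre of its underside, on the plank's top (14 mm above the counter), so goods stand 4 mm above the origin.
- coaster_d: round blue coaster, 80 mm diameter, 4 mm thick, fixed on the light-wood plank (14 mm thick); rightmost in the row of four, 90 mm from centre to centre. Origin: centre of its underside, on the plank's top (14 mm above the counter), so goods stand 4 mm above the origin. To its right, beyond y = -0.45 m, is a tall glass case, close to which the arm starts.
- bell: service bell, chrome dome on a black foot, 85 mm across, 61 mm high, fixed on one end of the plank, 82 mm from the middle of the end coaster; it marks the end where the lowest thing goes. A round grey and blue tin, 69 mm across and 41 mm high, is fixed on the other end likewise. Origin: centre of its underside, on the plank.
Mind the look-alikes: they are no part of the job. Leave any purple look-alike of the jar alone. Leave any pink look-alike of the flask alone.

How it is judged (in metres and radians):
At the end, for the whole second after the job is handed in: Counted from the bell, the coasters carry espresso cup, tea carton, spice jar and flask; each stands on its coaster upright (within 0.1 rad), its axis within 15 mm of the coaster's centre, released and at rest (((horizontal distance between bell and coaster_a below 0.13 m and horizontal distance between cup_bowl and coaster_a below 0.015 m and z of cup_bowl in the frame of coaster_a between 0.001 and 0.009 m and horizontal distance between tea and coaster_b below 0.015 m and z of tea in the frame of coaster_b between 0.001 and 0.009 m and horizontal distance between jar and coaster_c below 0.015 m and z of jar in the frame of coaster_c between 0.001 and 0.009 m and horizontal distance between flask and coaster_d below 0.015 m and z of flask in the frame of coaster_d between 0.001 and 0.009 m) or (horizontal distance between bell and coaster_d below 0.13 m and horizontal distance between cup_bowl and coaster_d below 0.015 m and z of cup_bowl in the frame of coaster_d between 0.001 and 0.009 m and horizontal distance between tea and coaster_c below 0.015 m and z of tea in the frame of coaster_c between 0.001 and 0.009 m and horizontal distance between jar and coaster_b below 0.015 m and z of jar in the frame of coaster_b between 0.001 and 0.009 m and horizontal distance between flask and coaster_a below 0.015 m and z of flask in the frame of coaster_a between 0.001 and 0.009 m)) and angle between each of cup, tea, jar, flask's own z axis and vertical below 0.1 rad and linear speed of each of cup, tea, jar, flask below 0.02 m/s and angular speed of each of cup, tea, jar, flask below 0.2 rad/s); the robot touches nothing.
It also fails if it takes over 128 s, if anything falls off the work surface, if the arm or the gripper's body presses on something with over 40 N, if the wrist force passes 120 N, or if a joint passes its speed limit or range.

## Working session

There is one attempt and no reset: what is moved stays moved. The work goes in short steps, each a Python script; the robot and the scene stay as the last script left them, time stands still between calls to the robot, and variables do not carry over. Pictures are saved under pics/ and viewed, at most 14 in all, crops included, and the job is handed in when it is done.

```bash
ls; mkdir -p pics; python3 - <<'E'
from workcell import ctrl
import cv2,numpy as np
for n in("scene","top"):
    c=ctrl.capture(n);cv2.imwrite(f"pics/{n}0.png",cv2.resize(c["img"][:,:,::-1],(800,600),interpolation=cv2.INTER_CUBIC))
    np.savez(f"{n}0.npz",**c);print(n,c["fx"],c["cx"],c["cy"],[k for k in c],np.round(c["extrinsics"],3))
E
```

```text
pics
scene 498.858745408065 257.5561618498033 197.9229730376346 ['img', 'fx', 'fy', 'cx', 'cy', 'extrinsics'] [[-0.868  0.336 -0.366 -0.252]
 [-0.497 -0.575  0.65   1.537]
 [ 0.008  0.746  0.666  1.431]
 [ 0.     0.     0.     1.   ]]
top 470.00733805546463 253.43891636033266 191.5129804566614 ['img', 'fx', 'fy', 'cx', 'cy', 'extrinsics'] [[ 0.019  0.998 -0.06   0.39 ]
 [-1.     0.018 -0.009  0.153]
 [-0.008  0.061  0.998  1.769]
 [ 0.     0.     0.     1.   ]]
```

View pics/scene0.png

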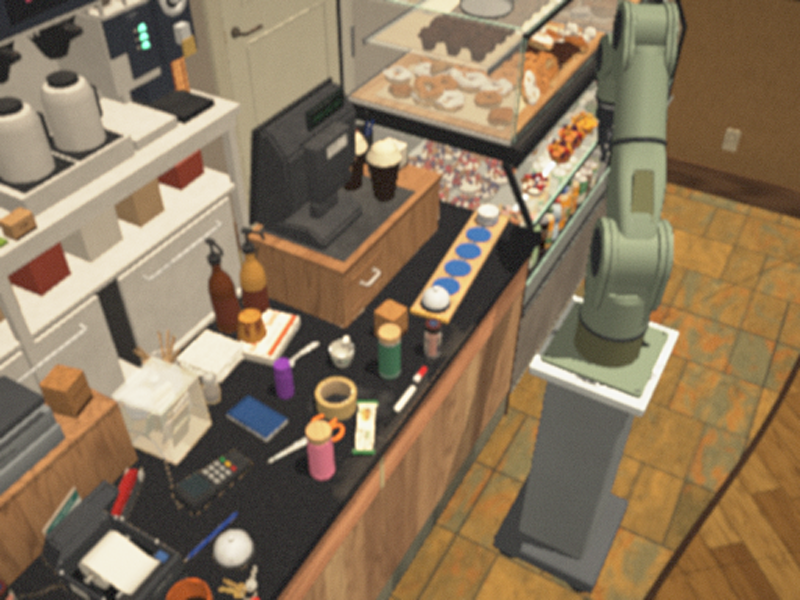

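View pics/top0.png

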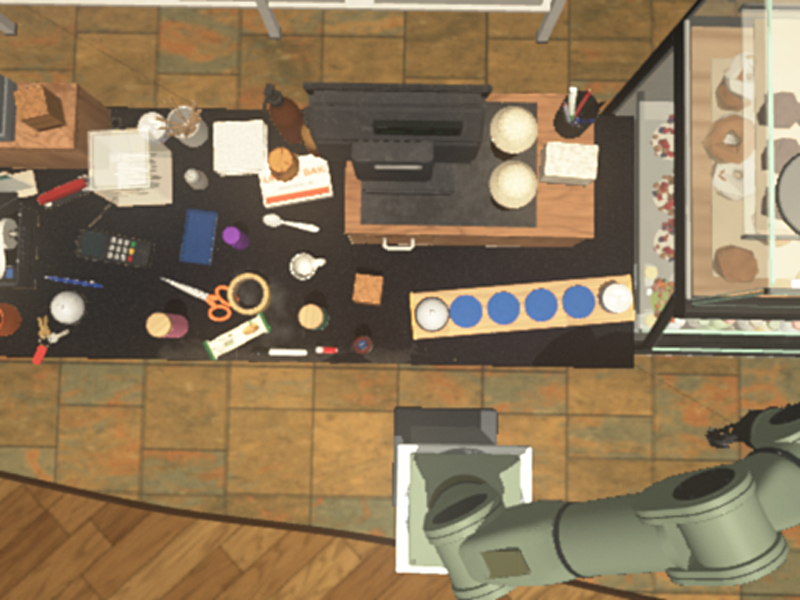

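The robot-side row holds four blue coasters, with the chrome dome (bell) on its left end at top-view px (432,313) and the tin at its right end (615,297).

Candidates in the top view:
- **Jar:** (362,344) has the dark cap with red and blue, while (235,237) is purple.
- **Flask:** (313,317) is green, while (167,325) is pink.
- **Tea:** (368,289).
- **Cup:** (303,265), with the handle toward (322,262).

I'll confirm these in one enlarged crop and compute positions.

```bash
cat > h.py <<'E'
import numpy as np,cv2
from workcell import ctrl
def ray(c,E,u,v,z):
    d=E[:3,:3]@np.array([(u-c["cx"])/c["fx"],-(v-c["cy"])/c["fy"],-1.0]);p=E[:3,3]
    return p+d*(z-p[2])/d[2]
def proj(c,E,P):
    q=np.linalg.inv(E)@np.append(P,1);q=q[:3]
    return c["cx"]-c["fx"]*q[0]/q[2],c["cy"]+c["fy"]*q[1]/q[2]
E
python3 - <<'E'
from h import *
c=np.load("top0.npz");E=c["extrinsics"]
for n,u,v,z in [("bell",432,313,.07),("tin",615,297,.055),("a",466,311,.018),("b",503.5,307.5,.018),("c",541,305,.018),("d",578,302,.018),("tea",368,289,.085),("cup",303,266,.052),("jar",363,343,.105),("flask",313,317,.142),("pink",160,325,.142),("purple",233,236,.105),("counteredge",420,364,0),("drawerhandle",398,244,.1),("spoon",318,230,0),("tape",247,293,.03)]:
    print(n,np.round(ray(c,E,u*.64,v*.64,z),3))
a=c["img"][120:240,180:400,::-1];s=np.load("scene0.npz")["img"][180:310,170:350,::-1]
cv2.imwrite("pics/crop.png",np.vstack([cv2.resize(a,(560,305),interpolation=3),cv2.resize(s,(560,290),interpolation=3)]))
E
```

```text
bell [0.462 0.084 0.07 ]
tin [ 0.508 -0.343  0.055]
a [0.471 0.001 0.018]
b [ 0.481 -0.088  0.018]
c [ 0.488 -0.178  0.018]
d [ 0.497 -0.266  0.018]
tea [0.514 0.233 0.085]
cup [0.568 0.388 0.052]
jar [0.39  0.24  0.105]
flask [0.445 0.351 0.142]
pink [0.421 0.69  0.142]
purple [0.629 0.543 0.105]
counteredge [0.342 0.108 0.   ]
drawerhandle [0.617 0.165 0.1  ]
spoon [0.662 0.361 0.   ]
tape [0.503 0.523 0.03 ]
```

View pics/crop.png

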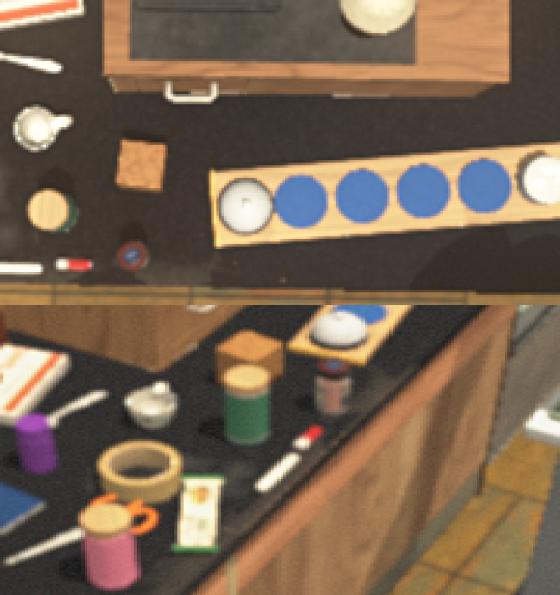

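The crop confirms it: jar is the black cap with red and blue label, flask is green, and both look-alikes stand well away. Bell is by coaster_a. Now I'll back away from the glass case and look closer with the wrist camera.

```bash
cat >> h.py <<'E'
def R(yaw): # closing axis (tool y) at angle yaw (deg) from world x
    a=np.radians(yaw);y=np.array([np.cos(a),np.sin(a),0]);z=np.array([0,0,-1.]);return np.column_stack([np.cross(y,z),y,z])
def snap(name):
    s=ctrl.read_state();c=dict(ctrl.capture("wrist"));T=np.eye(4);T[:3,:3]=s["tcp_rot"];T[:3,3]=s["position"]
    c["E"]=T@c["hand_eye"];np.savez(name+".npz",**c);return c
E
python3 - <<'E'
from h import *
s=ctrl.read_state();print(np.round(s["tcp_rot"],2))
ctrl.move_linear([.25,-.36,.3]);ctrl.move_linear([.33,-.24,.4])
print(ctrl.read_state()["time"],np.round(ctrl.read_state()["joint_positions"]))
for y in(0,90,180,270):
    for p in([.42,-.13,.42],[.43,.3,.42],[.57,.39,.15],[.497,-.266,.2]):
        q=ctrl.ik(p,R(y));print(y,p,None if q is None else np.round(q))
c=snap("w0");print(np.round(c["hand_eye"],2),c["fx"],c.keys())
E
```

```text
[[ 0.91  0.42 -0.  ]
 [ 0.42 -0.91  0.  ]
 [-0.   -0.   -1.  ]]
2.725 [ 34.  16.  -3.  97.   1.  67. -35.]
0 [0.42, -0.13, 0.42] [ 27.  19. -21.  89.   7.  73.   5.]
0 [0.43, 0.3, 0.42] [-17.  31. -43.  73.  21.  84. -58.]
0 [0.57, 0.39, 0.15] [-23.  61. -40.  62.  37.  69. -60.]
0 [0.497, -0.266, 0.2] [ 32.  43. -14.  90.  13.  49.  13.]
90 [0.42, -0.13, 0.42] [ 39.  21. -40.  89.  14.  75.  87.]
90 [0.43, 0.3, 0.42] [-10.  35. -60.  73.  30.  88.  24.]
90 [0.57, 0.39, 0.15] [-22.  61. -43.  62.  39.  70.  29.]
90 [0.497, -0.266, 0.2] [ 44.  46. -38.  90.  33.  56.  85.]
180 [0.42, -0.13, 0.42] [   1.   19.   18.   90.   -6.   72. -160.]
180 [0.43, 0.3, 0.42] [ -6.  41. -77.  73.  39.  95. 105.]
180 [0.57, 0.39, 0.15] [-15.  71. -77.  61.  68.  88. 106.]
180 [0.497, -0.266, 0.2] [  14.   44.   21.   91.  -20.   49. -137.]
270 [0.42, -0.13, 0.42] [ 14.  18.  -1.  89.   0.  73. -77.]
270 [0.43, 0.3, 0.42] [ -27.   28.  -22.   73.   10.   81. -138.]
270 [0.57, 0.39, 0.15] [ -35.   57.   -7.   62.    6.   61. -131.]
270 [0.497, -0.266, 0.2] [ 25.  42.  -1.  91.   1.  47. -66.]
[[-0.    0.97  0.26  0.06]
 [ 1.    0.    0.   -0.  ]
 [ 0.    0.26 -0.97 -0.14]
 [ 0.    0.    0.    1.  ]] 264.9251022198822 dict_keys(['img', 'fx', 'fy', 'cx', 'cy', 'hand_eye', 'E'])
```

```bash
python3 - <<'E'
from h import *
ctrl.reach([.44,-.15,.32],R(5));c=snap("w1")
hsv=cv2.cvtColor(c["img"],cv2.COLOR_RGB2HSV);m=cv2.inRange(hsv,(105,100,60),(125,255,255))
n,_,st,ce=cv2.connectedComponentsWithStats(m)
P=[ray(c,c["E"],*ce[i],.018) for i in range(1,n) if st[i,4]>300]
for i in range(1,n):
    if st[i,4]>300: print(st[i],np.round(ray(c,c["E"],*ce[i],.018),4))
t=np.load("top0.npz");m=cv2.inRange(cv2.cvtColor(t["img"],cv2.COLOR_RGB2HSV),(105,100,60),(125,255,255))
n,_,st,ce=cv2.connectedComponentsWithStats(m)
for i in range(1,n):
    if st[i,4]>150: print("top",st[i],np.round(ray(t,t["extrinsics"],*ce[i],.018),4))
ctrl.reach([.47,.27,.38],R(5));d=snap("w2")
cv2.imwrite("pics/w1.png",c["img"][:,:,::-1]);cv2.imwrite("pics/w2.png",cv2.resize(d["img"][:,:,::-1],(800,600),interpolation=3))
print(ctrl.read_state()["time"])
for n,p in dict(tea=[.514,.233,.085],cup=[.568,.388,.052],jar=[.39,.24,.105],flask=[.445,.351,.142]).items(): print(n,np.array(proj(d,d["E"],p))*1.5625)
E
```

```text
[ 257   37   50   56 2090] [0.4698 0.0059 0.018 ]
[ 258  103   47   48 1765] [ 0.4785 -0.0851  0.018 ]
[ 259  161   45   43 1431] [ 0.4873 -0.1764  0.018 ]
[ 259  212   43   40 1298] [ 0.497  -0.2637  0.018 ]
top [116 135  21  34 531] [0.636  0.6491 0.018 ]
top [361 183  19  20 305] [ 0.4991 -0.2653  0.018 ]
top [337 185  19  20 304] [ 0.4899 -0.1761  0.018 ]
top [313 187  19  20 303] [ 0.4807 -0.087   0.018 ]
top [288 190  20  19 305] [0.4712 0.0029 0.018 ]
5.225
tea [432.81191608 296.44239861]
cup [496.96793253 150.84776647]
jar [313.59131366 284.28585788]
flask [373.88051971 172.59968229]
```

View pics/w2.png

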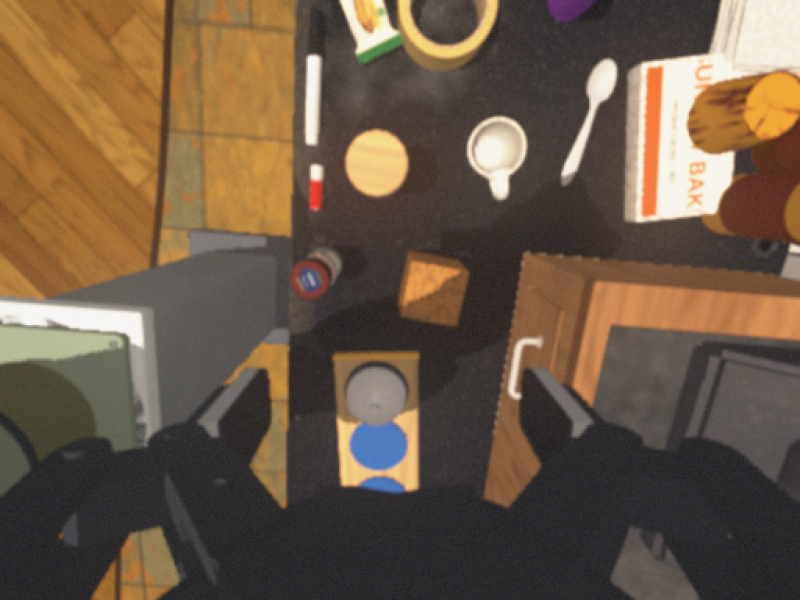

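View pics/w1.png

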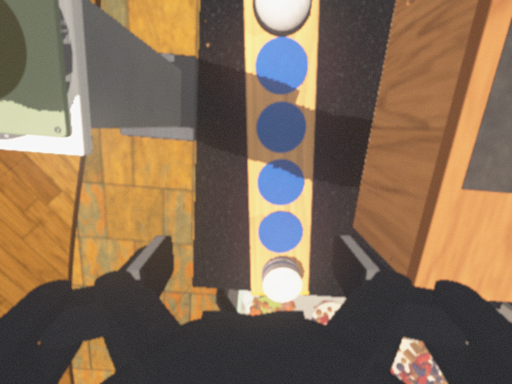

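```bash
python3 - <<'E'
from h import *
d=np.load("w2.npz");E=d["E"]
for n,u,v,z in [("flask",377,163,.142),("cup",497,147,.052),("jar",311,280,.105),("tea",433,294,.085)]:
    print(n,np.round(ray(d,E,u*.64,v*.64,z),4))
G=dict(flask=(.445,.353,.142,.027),cup=(.567,.3905,.052,.030),jar=(.389,.242,.105,.0205),tea=(.514,.235,.085,None))
im=d["img"][:,:,::-1][50:220,170:360];k=4;im=cv2.resize(im,None,fx=k,fy=k,interpolation=3)
def poly(P,col):
    q=np.array([(np.array(proj(d,E,p))-[170,50]+.5)*k-.5 for p in P]);cv2.polylines(im,[q.round().astype(np.int32)],True,col,1)
th=np.linspace(0,2*np.pi,60)
for n,(x,y,h,r) in G.items():
    for z,col in((0,(255,255,0)),(h,(0,255,0))):
        if r: poly([(x+r*np.cos(t),y+r*np.sin(t),z) for t in th],col)
        else:
            a=np.radians(-7+45+90*np.arange(4));poly([(x+.0453*np.cos(t),y+.0453*np.sin(t),z) for t in a],col)
cv2.imwrite("pics/ov.png",im[:600,:800])
E
```

```text
flask [0.4471 0.359  0.142 ]
cup [0.5675 0.3918 0.052 ]
jar [0.3872 0.2442 0.105 ]
tea [0.5139 0.2357 0.085 ]
```

View pics/ov.png

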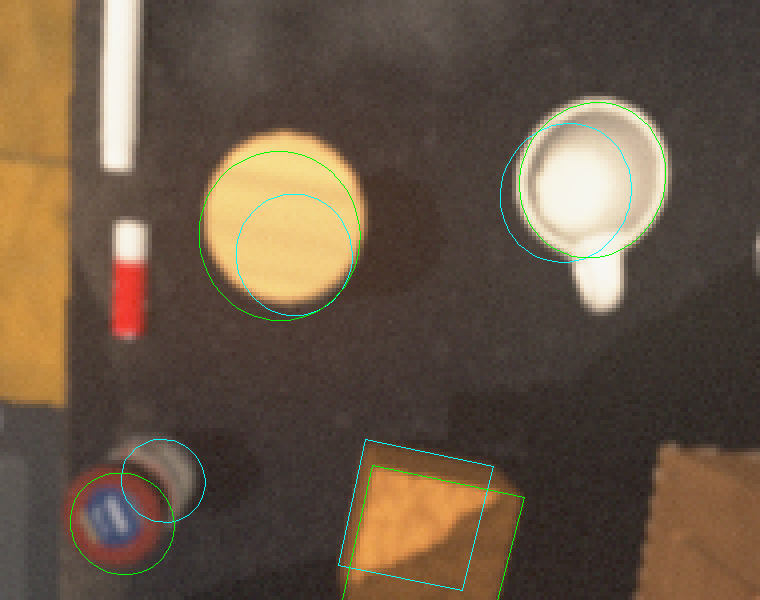

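Flask lid edge was about 7 mm off in y against my first read; cup, jar and tea agree to 2-4 mm. Corrected values: flask (.447,.358), jar (.3865,.245), tea (.512,.237) at yaw -5°, cup bowl (.567,.3915) at yaw 10°. Starting with the flask.

```bash
cat >> h.py <<'E'
A=np.array([.4705,.0044]);D=np.array([.498,-.2645]);U=(D-A)/np.linalg.norm(D-A);M=(A+D)/2
C={k:M+U*.09*(i-1.5) for i,k in enumerate("abcd")}
L=ctrl.move_linear
def job(xy,yaw,tz,to,pyaw,opn,hov=.30,dz=.0195):
    xy=list(xy);t=list(C[to])
    ctrl.command_gripper(.085)
    ctrl.reach(xy+[hov],R(yaw));L(xy+[tz+.06],speed=.25);L(xy+[tz],speed=.1)
    ctrl.command_gripper(0.0);s=ctrl.read_state();print("grip",s["gripper_width"],s["gripper_force"])
    L(xy+[tz+.03],speed=.08);L(xy+[hov],speed=.2)
    print("held",ctrl.read_state()["gripper_width"])
    L(t+[hov],R(pyaw),speed=.2);L(t+[tz+dz+.03],speed=.15);L(t+[tz+dz],speed=.04)
    s=ctrl.read_state();print("down",np.round(s["wrist_force"],1),np.round(s["position"],4),t)
    ctrl.command_gripper(opn);ctrl.sleep(.2);L(t+[tz+dz+.04],speed=.1);L(t+[hov],speed=.25)
    c=snap("after_"+to);cv2.imwrite(f"pics/after_{to}.png",c["img"][:,:,::-1]);print("t",ctrl.read_state()["time"])
E
python3 - <<'E'
from h import *
print(C)
job((.447,.358),5,.103,"d",5.6,.08)
E
```

```text
{'a': array([0.47051539, 0.00424952]), 'b': array([ 0.4796718 , -0.08528349]), 'c': array([ 0.4888282 , -0.17481651]), 'd': array([ 0.49798461, -0.26434952])}
grip 0.052875963134619154 61.70120606083685
held 0.053158785460034
down [-0.3  0.1 -3.1] [ 0.4981 -0.2644  0.1226] [np.float64(0.4979846104092556), np.float64(-0.2643495177835943)]
t 16.5417
```

View pics/after_d.png

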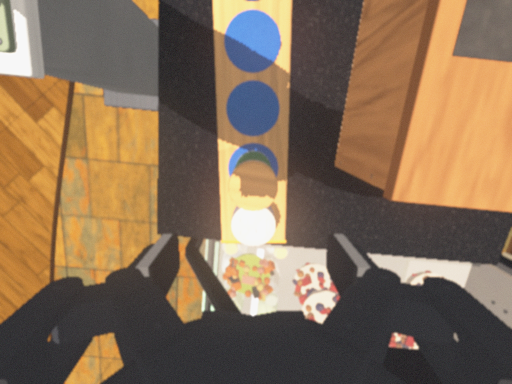

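The flask stands upright on coaster_d (lid at about (255,185)). Next is the jar.

```bash
python3 - <<'E'
from h import *
job((.3865,.245),5,.060,"c",5.6,.065,hov=.25)
E
```

```text
grip 0.039579714116638506 59.08908784389496
held 0.03966345788878422
down [-0.9 -0.3 -0.3] [ 0.4889 -0.1749  0.0796] [np.float64(0.48882820346975187), np.float64(-0.17481650592786477)]
t 28.175
```

View pics/after_c.png

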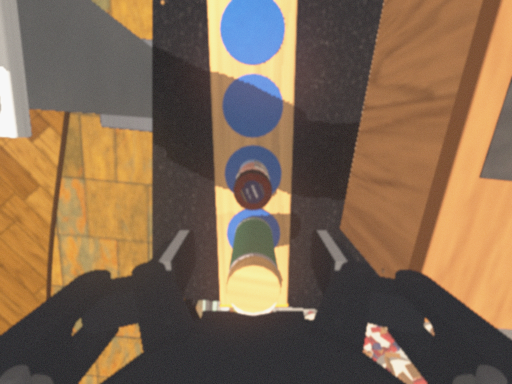

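The jar stands on coaster_c (cap at about (252,187)), and the flask is untouched behind it. Next is the cup, turned so its handle clears the carton.

```bash
python3 - <<'E'
from h import *
job((.567,.3905),10,.026,"a",-32,.078,hov=.22)
E
```

```text
grip 0.05737481200657148 62.30615968233906
held 0.057141755196791176
down [-0.8  0.1 -1.3] [0.4705 0.0042 0.0455] [np.float64(0.4705153895907443), np.float64(0.004249517783594309)]
t 39.875
```

View pics/after_a.png

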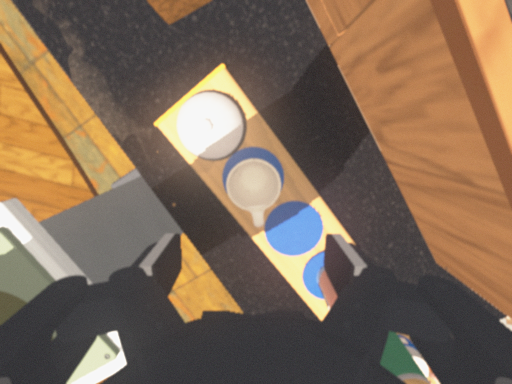

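The cup stands on coaster_a with its handle clear at the front (tip (257,222)). Last is the tea carton.

```bash
python3 - <<'E'
from h import *
job((.512,.237),-5,.044,"b",5.6,.082,hov=.25)
ctrl.reach([.42,-.16,.42],R(5));c=snap("end");t=dict(ctrl.capture("top"));np.savez("tend.npz",**t)
W=c["img"].copy();T=t["img"].copy()
a=cv2.resize(W[:300,150:400],(500,600),interpolation=3);
th=np.linspace(0,2*np.pi,60)
kx=4;im=cv2.resize(T[165:225,240:440],None,fx=4,fy=4,interpolation=3)
w=cv2.resize(W[40:300,160:400],None,fx=2.25,fy=2.25,interpolation=3)
G=dict(a=(.052,.03),c=(.105,.0205),d=(.142,.027),b=(.085,.0453))
for k,(h,r) in G.items():
    q=np.radians(5.6+45+90*np.arange(4)) if k=="b" else th
    P=[(C[k][0]+r*np.cos(x),C[k][1]+r*np.sin(x),.018+h) for x in q]
    z=np.array([(np.array(proj(t,t["extrinsics"],p))-[240,165]+.5)*4 for p in P]);cv2.polylines(im,[z.astype(np.int32)],True,(0,255,0),1)
    z=np.array([(np.array(proj(c,c["E"],p))-[160,40]+.5)*2.25 for p in P]);cv2.polylines(w,[z.astype(np.int32)],True,(0,255,0),1)
cv2.imwrite("pics/endtop.png",im[:,:,::-1]);cv2.imwrite("pics/endw.png",w[:,:,::-1])
E
```

```text
grip 0.06345240577230454 66.3414216041565
held 0.06310015430146776
down [ 0.2 -0.2 -0.3] [ 0.4797 -0.0853  0.0636] [np.float64(0.47967179653024805), np.float64(-0.08528349407213523)]
t 50.1583
```

View pics/endtop.png

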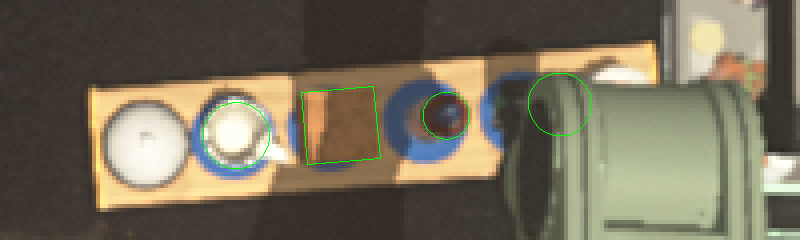

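View pics/endw.png

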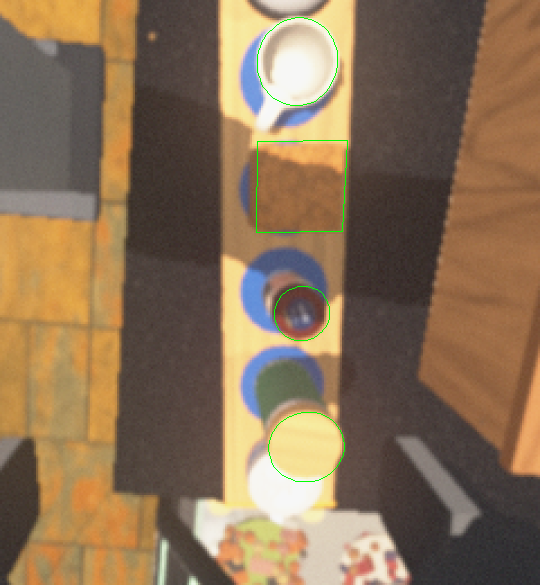

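All four goods stand upright and match the projected target outlines to about 3 mm in both views, with the arm clear. Handing in.

```bash
python3 -c "
from workcell import ctrl
print(ctrl.sign_off())"
```

```text
the job is handed in; nothing more can be done
None
```

I handed the job in with the cup, tea carton, jar and flask standing upright on coasters a to d counted from the bell, each within about 3 mm of its coaster's centre in the last pictures; the arm was clear and the robot clock was at about 50 s, and sign-off returned no verdict.

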